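# Load the drilling jig and snap its toggle clamp over

## Task

Load the drilling jig with the weathered board that lies loose in it: with the fingertips, push it fully home, flat against both the fence along its far side and the stop block at its left end. Then, with the board home, push the red handle of the toggle clamp over and down past its dead centre until it snaps shut and its rubber pad holds the board tight there. Slide the board, do not pick it up, and leave the brass pulley, punch, bolt and wooden block where they are.

Things in the scene. Friction and masses are not known exactly. Their poses are not given: they have to be found in the camera images.
- jig: Fixed drilling jig: plywood base 146 x 395 mm, top at z 34 mm. Origin on the bench under it; x = away from the robot, to the fence (wood, 25 mm high, inner face at x +40); y = left, to the wooden stop block (20 mm high, face at y +75) that carries the steel toggle clamp. A steel drill plate juts 63 mm from the fence at y -125 to -85, 5 mm above the board's top.
- board: Loose weathered grey-brown board, 82 (x) x 236 (y) x 20 mm, 0.15 to 0.3 kg, flat on the jig's base. Origin: centre of its underside. It starts 12 to 26 mm short of the fence and 30 to 60 mm short of the stop, a little askew. Fully home its origin is at x -1, y -43, z 34 mm of the jig, its y axis along the jig's y.
- clamp_handle (a joint): Turn of the clamp's red handle against its link, rad: 0 = open (handle upright, arm raised), 2.20 = dead centre, 2.41 = shut at its stop (handle level, pointing left). Light to move until the pad meets the seated board near 1.6; then a press of up to 4 N down on the outer half of the grip takes it over dead centre, and it snaps on to the stop by itself. A few N upward spring it open again.
- handle_end (a point): Tip of the clamp's red handle (round grip, 16 mm thick, 76 mm long; from there steel to its pivot 108 mm from this tip). In the jig's frame it is at x -1, y 129, z 215 mm when open and x -1, y 236, z 90 when shut; it swings left and down in one arc, by way of y 232, z 142 where the pad meets the board. Push it on its right side, which becomes its upper side.
- grip_middle (a point): Middle of the red grip, on its centre line, 38 mm from the handle's tip. In the jig's frame x -1, y 133, z 177 mm when open, x -1, y 198, z 90 when shut. The grip leans about 5 degrees to the right of upright when open. The raised clamp arm stands to the right of it, up to 152 mm high, reaching right to about y 60.
- clamp_pad: Black rubber pad, 15 mm across, on a sprung spindle at the end of the clamp's arm; when shut it presses straight down on the board with about 18 N, 30 mm in from the stop, midway across the board. The origin given is the arm's pivot, at jig x -1, y 110, z 76 mm, not the rubber; x lies along the jig's x.
- pulley: Brass pulley wheel lying flat on the bench behind the jig's left end, 67 mm across, 19 mm high. Origin: centre of its underside. Leave it.
- punch: Steel centre punch lying on the bench in front of the jig's left end, 13 x 115 x 13 mm, long side along its y. Origin: centre of its underside. Leave it.
- coach_bolt: Coach bolt with nut lying in front of the jig, 21 x 60 x 21 mm, long side along its y. Origin: centre of its underside. Leave it.
- wood_block: Orange-brown wooden block standing behind and left of the jig, 30 x 58 x 42 mm high. Origin: centre of its underside. Leave it.

How it is judged:
On the way, in this order (a step that is already met when the one before it is completed fails the run):
1. the board is home against fence and stop while the clamp is still open (x of board in the frame of jig above -0.0036 m and y of board in the frame of jig above -0.0454 m and angle between the y axis of board and the y axis of jig, either way round below 0.02 rad and value of joint clamp_handle below 1.5 rad), for 0.2 s.
2. the clamp handle has gone past dead centre with the pad pressing on the board (value of joint clamp_handle above 2.3 rad and contact force between clamp_pad and board above 8 N), for 0.2 s.
At the end, for the whole second after the job is handed in: The board is within 2.5 mm of the fence and of the stop, square to within 0.02 rad and at rest; the clamp handle is past dead centre at its stop (above 2.3 rad) and the rubber pad presses on the board with more than 8 N (all of step 2 and x of board in the frame of jig above -0.0036 m and y of board in the frame of jig above -0.0454 m and angle between the y axis of board and the y axis of jig, either way round below 0.02 rad and linear speed of board below 0.01 m/s); the robot touches nothing.
It fails at once if the board is lifted off the jig or tipped (z of board in the frame of jig above 0.044 m or angle between board's own z axis and vertical above 0.12 rad).
It fails at once if the arm or the gripper's body, instead of the fingers, pushes the board (contact force between the arm and board above 3 N).
It fails at once if the brass pulley, punch, coach bolt or wooden block is moved by more than 30 mm (distance of any of pulley, punch, coach_bolt, wood_block from where it was at the start of the episode above 0.03 m).
It also fails if it takes over 64 s, if anything falls off the work surface, if the arm or the gripper's body presses on something with over 40 N, if the wrist force passes 120 N, or if a joint passes its speed limit or range.

## Robot

A 7-joint arm with a two-finger parallel gripper is mounted at the origin on a cart in front of the work surface, level with it; the furniture and walls round the work are solid. World frame = base frame: x ahead of the robot, y to its left, z up, the work surface at z = 0. Lengths are in m, angles in rad, forces in N, time in s.
With the tool pointing down it reaches from about 0.4 to 0.85 m from the base axis. Payload 10.4 kg.
Tool frame: the origin (TCP) lies at the very end of the fingers, on their centre line; the grasp point (between the pads) lies 19 mm behind it; y points along the fingers, z is the direction in which the jaws open and shut, and the axes are right-handed (so a half turn about y gives the same grasp; the last joint's range is limited). The gripper opens to 85 mm and grips with 20 to 120 N. Pads are 22 mm wide; open, the fingers measure 114 mm over their backs; the gripper's body (76 mm by 85 mm) begins 54 mm behind the grasp point. The pads swing forward as they close: fully open they stand 13 mm farther back than shut.
Start: joints at [-1.153, 0.332, -0.065, 1.46, 0.022, 1.35, -0.088], TCP at [0.267, 0.565, 0.211] pointing down, gripper open.
Joint ranges: [-2.6, 2.6], [-0.5, 2.12], [-1.47, 1.34], [0.16, 2.42], [-1.27, 4.41], [0.06, 2.06], [-2.6, 2.6]. Speed limits (rad/s): [2.22, 2.22, 2.79, 2.79, 3.14, 3.14, 3.14].

## Interface

Orientations are given as a unit quaternion [x, y, z, w].
In Python, from workcell import manip gives the robot as it stands.
- The arm moves only by the tool arm_command, never from a script. Its argument "commands" is a list that holds one entry, the list of rows, each a list of 6 numbers: the shift along the world's x, y, z in cm, then the turn, a rotation vector about the world's x, y, z in degrees. A call has 1 to 20 rows; each row is the pose to reach, as a shift and turn from the pose commanded when the call began; what a row does not reach only later rows make up. A row lasts 1/10 s, in which the tool goes at most 50 mm and 8.59 degrees, less where a joint would pass 70% of its speed; a pose out of reach is approached as far as the arm can. A call with a gripper value outside its range is refused whole. "claw" is the finger opening in cm, from 0 to 8.54, set as the call begins (left out, the last holds). The fingers move at their own pace and stop on an object; "newtons" is the grip in N (left out, the last holds). Time passes only in rows, so rows that repeat a pose let the fingers close. It gives the time, the measured TCP pose, the force and the opening at its end, in the units of the state.
- manip.get_obs(): the state, without advancing time (a new reading comes with each control period).
- manip.camera(name): name is "side" or "top"; returns a dict with "pixels" (400x640x3 uint8, blue, green, red), "depth" (400x640 float32, m along the optical axis (not along the pixel's ray), 0 where there is no reading), "K" (3x3 intrinsics, pixels), "rvec" (rotation vector, rad) and "tvec" (3), from world to camera coordinates, as OpenCV has them. Camera axes: x right, y down, z forward; pixel columns grow to the right and rows downward; lengths in m; the calibration is good to about 2 mm. A picture is of the moment at which its call begins.
- manip.hand_in(): hands the job in, once; it reports no verdict.
Trained networks look in the newest picture that a camera, given by its name, has taken for a name from the list of things; names that differ only in an ending like _2 or _b are one class to them, and where a whole thing is asked for, a point or a joint stands for the part that bears it (a point fixed in the world has none). Each returns a list of dicts, best first, with "p" (0 to 1); they miss things now and then, are a little off and sometimes report something else, mostly with a low value. They report only what shows in the picture. A call takes as long as a camera call.
- manip.masks_of(camera, thing): "mask" (400x640 bool, what is visible of it) and "bbox" ([left, top, right, bottom] in pixels, round what is visible of it).
The state is a dict: "clock": time; "joint_pos": joint angles; "joint_velocities": joint speeds; "tau": joint torques, N m; "position": TCP position; "ee_rot": TCP orientation; "ft_force": force on the tool from outside, world axes, zero at the start; "torque": the same for the moment, N m; "grip_width": opening from 0.0 (shut) to 1.0 (fully open).
Only numpy, scipy, OpenCV 4.12 (cv2) and the standard library are available. Lean on these libraries where they do the work, as an engineer would, in place of code of your own. Each camera call takes 0.05 s, during which the arm holds its last target.

## Working session

There is one attempt and no reset: what is moved stays moved. The work goes in short steps, Python scripts to look and compute and a tool call to move; the robot and the scene stay as the last step left them, time stands still between calls to the robot, and variables do not carry over. Pictures are saved under pics/ and viewed, and the job is handed in when it is done.

Besides the shell and the picture viewer there is one more tool, called as name(argument=value, ...), one argument or row to a line, values as JSON. arm_command: Moves the arm, as the interface text tells. Its arguments: {"type":"object","properties":{"commands":{"type":"array"},"claw":{"type":"number"},"newtons":{"type":"number"}},"required":["commands"]}

```bash
mkdir -p pics; ls; cat > h.py <<'E'
import numpy as np,cv2,pickle
from workcell import manip
def cam(n,f=None):
    c=manip.camera(n)
    if f: cv2.imwrite('pics/'+f,c['pixels'])
    c['R']=cv2.Rodrigues(np.array(c['rvec'],float))[0]; c['t']=np.array(c['tvec'],float).reshape(3); c['K']=np.array(c['K'],float)
    return c
def world(c,m):
    v,u=np.nonzero(m&(c['depth']>0)); z=c['depth'][v,u]
    p=np.stack([(u-c['K'][0,2])/c['K'][0,0]*z,(v-c['K'][1,2])/c['K'][1,1]*z,z],1)
    return (p-c['t'])@c['R'], u,v
def proj(c,P):
    P=np.atleast_2d(np.array(P,float))
    return cv2.projectPoints(P,c['R'],c['t'],c['K'],None)[0].reshape(-1,2)
E
python3 - <<'E'
from h import *
print(manip.get_obs())
for n in('top','side'):
    c=cam(n,n+'0.png'); pickle.dump(c,open(n+'0.pkl','wb'))
    print(n,c['K'].tolist(),(-c['R'].T@c['t']))
    for th in('jig','board','clamp_handle','clamp_pad','pulley','punch','coach_bolt','wood_block'):
        r=manip.masks_of(n,th)
        for d in r[:2]:
            P,u,v=world(c,d['mask']); print(th,d['p'],d['bbox'],np.median(P,0).round(3) if len(P) else None, np.percentile(P,[2,98],axis=0).round(3).tolist() if len(P) else '')
E
```

```text
pics
{'clock': 0.0, 'joint_pos': array([-1.15259103,  0.33287623, -0.0647565 ,  1.46096223,  0.02157489,
        1.34989313, -0.0884896 ]), 'joint_velocities': array([ 1.11365446e-03, -1.54725001e-05,  1.57626827e-04,  1.12941918e-03,
        8.38161398e-06, -1.95884328e-03, -4.29166928e-04]), 'tau': array([-1.86927246e-04, -6.25446939e+01,  4.87670582e-02, -3.91613030e+01,
        1.61923125e-02,  9.98746022e-03,  1.07125641e-05]), 'position': array([0.26645797, 0.56489519, 0.20980338]), 'ee_rot': array([ 0.69050773, -0.15466506,  0.15445882, -0.68950726]), 'ft_force': array([ 0.45217333, -0.62772412, -0.00215209]), 'torque': array([0.03067456, 0.0021329 , 0.00869225]), 'grip_width': 1.0015884879319477}
top [[379.43628366487815, 0.0, 314.8573158735699], [0.0, 379.43628366487815, 200.06650001333173], [0.0, 0.0, 1.0]] [0.4331237  0.14650235 0.97467058]
jig 0.73 [294.8, 188.7, 454.8, 249.2] [0.497 0.089 0.036] [[0.417, -0.154, 0.03], [0.561, 0.22, 0.14]]
board 0.92 [359.4, 205.6, 452.2, 241.5] [ 0.476 -0.037  0.054] [[0.441, -0.159, 0.05], [0.517, 0.064, 0.057]]
pulley 0.96 [299.6, 150
[... 1184 characters left out ...]
85, 0.16, -0.001], [0.591, 0.582, 0.214]]
clamp_pad 0.46 [307.5, 229.5, 313.6, 233.7] [0.494 0.1   0.134] [[0.489, 0.097, 0.127], [0.498, 0.106, 0.138]]
pulley 0.76 [345.5, 236.0, 372.9, 259.5] [0.634 0.171 0.017] [[0.606, 0.147, 0.001], [0.668, 0.209, 0.021]]
punch 0.69 [229.5, 256.6, 251.1, 285.6] [0.354 0.173 0.012] [[0.341, 0.127, -0.001], [0.368, 0.22, 0.015]]
coach_bolt 0.44 [245.6, 292.0, 266.5, 315.8] [0.364 0.058 0.014] [[0.345, 0.037, 0.002], [0.38, 0.089, 0.02]]
wood_block 0.92 [314.9, 213.0, 342.2, 232.8] [0.594 0.272 0.032] [[0.571, 0.253, 0.005], [0.622, 0.309, 0.045]]
wood_block 0.68 [229.1, 256.3, 251.7, 288.2] [0.353 0.175 0.013] [[0.341, 0.127, -0.0], [0.365, 0.225, 0.015]]
```

```bash
python3 - <<'E'
from h import *
for n in('top','side'):
    c=cv2.imread(f'pics/{n}0.png')
    cr=c[140:290,220:480] if n=='top' else c[160:400,200:440]
    cv2.imwrite(f'pics/{n}0z.png',cv2.resize(cr,None,fx=3 if n=='top' else 2.5,fy=3 if n=='top' else 2.5,interpolation=cv2.INTER_CUBIC))
E
```

```text
(no output)
```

View pics/top0z.png

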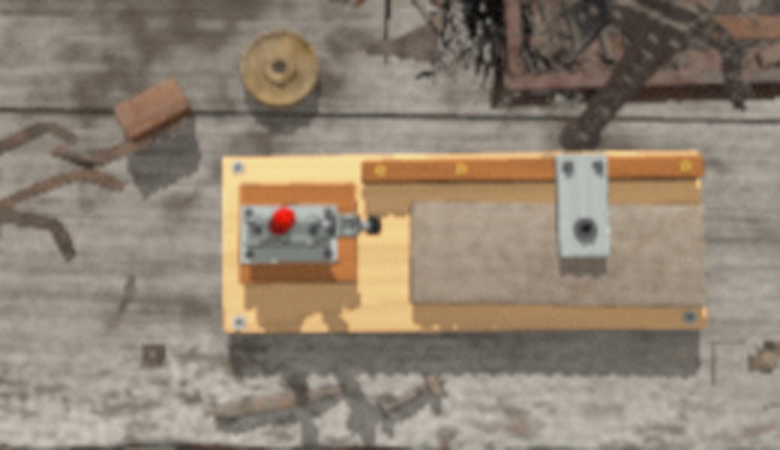

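View pics/side0z.png

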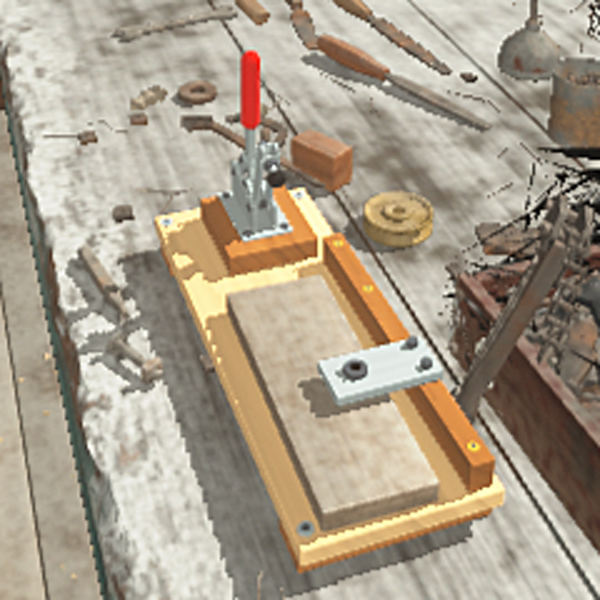

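```bash
cat >> h.py <<'E'
def full(c,zlo,zhi,box):
    P,u,v=world(c,np.ones((400,640),bool)); 
    k=(P[:,2]>zlo)&(P[:,2]<zhi)&(P[:,0]>box[0])&(P[:,0]<box[1])&(P[:,1]>box[2])&(P[:,1]<box[3])
    return P[k]
def rect(P):
    # P xy -> centre, angle of long axis vs y, dims
    (cx,cy),(w,h),a=cv2.minAreaRect((P[:,:2]*1000).astype(np.float32))
    b=cv2.boxPoints(((cx,cy),(w,h),a)); return b
E
python3 - <<'E'
from h import *
for n in('top','side'):
    c=pickle.load(open(n+'0.pkl','rb'))
    P=full(c,.022,.080,(.38,.62,-.25,.3)); 
    P=P[(P[:,0]<.565)]
    print(n,len(P),'base',rect(P).round(1).tolist())
    B=full(c,.047,.0575,(.42,.525,-.25,.068)); print('board',len(B),np.median(B[:,2]),rect(B).round(1).tolist())
    # edges of jig per y slice
    for lo in np.arange(-.18,.24,.04):
        s=P[(P[:,1]>lo)&(P[:,1]<lo+.04)]; sb=B[(B[:,1]>lo)&(B[:,1]<lo+.04)]
        if len(s): print(round(lo,2),np.percentile(s[:,0],[0,1,99,100]).round(4),np.percentile(sb[:,0],[0,2,98,100]).round(4) if len(sb)>5 else '')
    # fence top z 0.059
    F=full(c,.0565,.064,(.52,.58,-.25,.3)); print('fence',rect(F).round(1).tolist(),F[:,1].min(),F[:,1].max())
E
```

```text
top 9057 base [[410.70001220703125, 221.5], [422.6000061035156, -172.3000030517578], [568.5999755859375, -167.89999389648438], [556.7999877929688, 225.89999389648438]]
board 2916 0.053619761435948515 [[438.70001220703125, 66.69999694824219], [439.5, -164.89999389648438], [520.5999755859375, -164.6999969482422], [519.7999877929688, 66.9000015258789]]
-0.18 [0.4229 0.4232 0.56   0.5602] [0.4398 0.4401 0.5192 0.5195]
-0.14 [0.4221 0.4226 0.5597 0.565 ] [0.4393 0.4398 0.5186 0.5193]
-0.1 [0.4213 0.4218 0.5646 0.565 ] [0.4407 0.441  0.516  0.5184]
-0.06 [0.4182 0.4207 0.564  0.5646] [0.44   0.4404 0.5196 0.5202]
-0.02 [0.4174 0.4179 0.561  0.5617] [0.4393 0.4397 0.519  0.5198]
0.02 [0.4166 0.4171 0.5604 0.5608] [0.4387 0.4409 0.5185 0.5192]
0.06 [0.4159 0.4163 0.5597 0.5602] [0.4408 0.4408 0.518  0.5184]
0.1 [0.4151 0.4155 0.5592 0.5597] 
0.14 [0.4143 0.4147 0.5562 0.5591] 
0.18 [0.4111 0.4115 0.5552 0.5558] 
0.22 [0.4135 0.416  0.5551 0.5553] 
fence [[518.2000122070312, 210.10000610351562], [529.5999755859375, -164.10000610351562], [561.4000244140625, -163.1999969482422], [550.0, 211.100
[... 458 characters left out ...]
19]
-0.14 [0.4209 0.4218 0.5588 0.5606] [0.4397 0.4406 0.5195 0.5214]
-0.1 [0.4196 0.4205 0.558  0.5601] [0.4393 0.4402 0.5187 0.5217]
-0.06 [0.4185 0.4193 0.5566 0.559 ] [0.4394 0.44   0.5164 0.5208]
-0.02 [0.4174 0.418  0.5549 0.5568] [0.439  0.4397 0.5187 0.5214]
0.02 [0.4158 0.4166 0.5534 0.556 ] [0.4388 0.4397 0.5182 0.5206]
0.06 [0.4146 0.4154 0.5527 0.5539] [0.4391 0.4393 0.5176 0.5194]
0.1 [0.413  0.4143 0.5448 0.5533] 
0.14 [0.4124 0.4129 0.5568 0.5586] 
0.18 [0.4111 0.4117 0.5553 0.5588] 
0.22 [0.4161 0.4163 0.5521 0.5524] 
fence [[511.5, 196.8000030517578], [522.5, -167.0], [562.2000122070312, -165.8000030517578], [551.2000122070312, 198.0]] -0.16599651444341654 0.1971349851516838
```

```bash
python3 - <<'E'
from h import *
from scipy.spatial.transform import Rotation as R
o=manip.get_obs(); print(R.from_quat(o['ee_rot']).as_matrix().round(3))
th=0.0315
J=np.array([[np.cos(th),-np.sin(th)],[np.sin(th),np.cos(th)]])
for n in('top','side'):
    c=pickle.load(open(n+'0.pkl','rb'))
    # jig-frame-rotated coords about (0.49,0.027)
    P,u,v=world(c,np.ones((400,640),bool)); Q=P.copy(); Q[:,:2]=(P[:,:2]-[.49,.027])@J
    def sel(z0,z1,x0,x1,y0,y1): return Q[(Q[:,2]>z0)&(Q[:,2]<z1)&(Q[:,0]>x0)&(Q[:,0]<x1)&(Q[:,1]>y0)&(Q[:,1]<y1)]
    pc=lambda a:np.percentile(a,[0,1,5,50,95,99,100]).round(4).tolist()
    s=sel(.0565,.062,.02,.09,-.06,.06); print(n,'fence x',pc(s[:,0]))
    s=sel(.051,.057,-.04,.04,.05,.19); print('stop y',pc(s[:,1]),'x',pc(s[:,0]))
    s=sel(.155,.23,-.04,.04,.1,.2); print('grip x',pc(s[:,0]),'y',pc(s[:,1]),'z',pc(s[:,2]))
    s=sel(.03,.037,-.12,.1,-.25,.25); print('base x',pc(s[:,0]),'y',pc(s[:,1]))
    s=sel(.051,.057,-.07,.031,-.25,.05); print('board x',pc(s[:,0]),'y',pc(s[:,1]))
E
```

```text
[[ 0.904  0.     0.427]
 [-0.427  0.     0.904]
 [ 0.    -1.     0.   ]]
top fence x [0.023, 0.0472, 0.0479, 0.0566, 0.0649, 0.0654, 0.0656]
stop y [0.0879, 0.0883, 0.0909, 0.1318, 0.1799, 0.1826, 0.1827] x [-0.033, -0.0328, -0.0319, -0.0085, 0.0377, 0.0387, 0.0399]
grip x [-0.0009, -0.0008, -0.0006, 0.0055, 0.0126, 0.0147, 0.0149] y [0.1356, 0.1357, 0.1357, 0.1436, 0.151, 0.1536, 0.1537] z [0.1567, 0.1572, 0.1658, 0.2111, 0.2154, 0.2163, 0.2166]
base x [-0.0735, -0.0728, -0.0705, -0.0304, 0.0699, 0.0723, 0.0993] y [-0.1971, -0.1914, -0.1696, 0.0586, 0.1892, 0.1962, 0.1969]
board x [-0.0557, -0.0531, -0.0497, -0.0171, 0.0235, 0.0281, 0.0296] y [-0.1924, -0.1891, -0.1807, -0.0641, 0.0325, 0.0415, 0.0433]
side fence x [0.0254, 0.0476, 0.0482, 0.0558, 0.0645, 0.0655, 0.0663]
stop y [0.0824, 0.0845, 0.0858, 0.1105, 0.1705, 0.1783, 0.1817] x [-0.0336, -0.033, -0.0314, -0.0097, 0.0374, 0.0394, 0.0399]
grip x [-0.0018, -0.0012, -0.0009, 0.0053, 0.0135, 0.0141, 0.0143] y [0.1319, 0.1324, 0.1332, 0.1369, 0.143, 0.1449, 0.1456] z [0.1551, 0.1566, 0.1588, 0.1871, 0.2134, 0.2148, 0.2159]
base x [-0.0736, -0.0729, -0.0719, -0.0502, 0.0616, 0.0826, 0.0946] y [-0.2013, -0.1996, -0.1982, -0.0448, 0.1649, 0.1885, 0.1974]
board x [-0.0558, -0.0536, -0.0503, -0.0178, 0.023, 0.0277, 0.0306] y [-0.1952, -0.1937, -0.1892, -0.11, 0.0253, 0.038, 0.0424]
```

arm_command(
  commands=[
    [[2,-3,4,0,0,5],[4,-7,8,0,0,10],[6,-11,10,0,0,15],[8,-15,10,0,0,20],[10,-19,10,0,0,25],[12,-23,10,0,0,27],[14,-28,10,0,0,27],[15,-33,10,0,0,27],[15,-38,10,0,0,27],[15,-43,10,0,0,27],[15,-48,9,0,0,27],[15,-53,5,0,0,27],[14.5,-58,0,0,0,27],[14,-61.5,-5,0,0,27],[13.5,-61.5,-10,0,0,27],[13.5,-61.5,-10,0,0,27],[13.5,-61.5,-10,0,0,27]],
  ],
  claw=8.54,
)

```text
clock: 2.6
position: [0.3978, -0.0515, 0.1067]
ee_rot: [0.707, 0.007, -0.012, -0.707]
ft_force: [-0.5, 0.4, 0.2]
grip_width: 1.0
```

```bash
python3 - <<'E'
from h import *
o=manip.get_obs(); print(o['clock'],o['position'],o['ft_force'],o['joint_pos'])
c=cam('side','s1.png'); pickle.dump(c,open('s1.pkl','wb'))
P,u,v=world(c,np.ones((400,640),bool))
k=(P[:,0]>.36)&(P[:,0]<.45)&(P[:,1]>-.13)&(P[:,1]<.03)&(P[:,2]>.06)&(P[:,2]<.18)
Q=P[k]
for z in np.arange(.1,.18,.006):
    s=Q[(Q[:,2]>z)&(Q[:,2]<z+.006)]
    if len(s): print(round(z,3),len(s),s[:,:2].min(0).round(3),s[:,:2].max(0).round(3))
cr=c['pixels'][100:400,180:480]; cv2.imwrite('pics/s1z.png',cv2.resize(cr,None,fx=2,fy=2))
E
```

```text
2.6 [ 0.39777034 -0.05151618  0.10666386] [-0.47246952  0.37877397  0.20738946] [-0.49365415 -0.1038877   0.49002471  2.15814808  0.05633676  1.08335182
  1.56558185]
0.136 2 [ 0.404 -0.1  ] [ 0.406 -0.099]
0.142 41 [ 0.384 -0.105] [ 0.409 -0.006]
0.148 53 [ 0.384 -0.109] [ 0.41  -0.007]
0.154 66 [ 0.385 -0.109] [ 0.409 -0.007]
0.16 55 [ 0.385 -0.108] [ 0.408 -0.001]
0.166 55 [ 0.385 -0.11 ] [ 0.408 -0.003]
0.172 39 [ 0.385 -0.11 ] [ 0.405 -0.001]
0.178 4 [ 0.385 -0.008] [ 0.388 -0.005]
```

View pics/s1z.png

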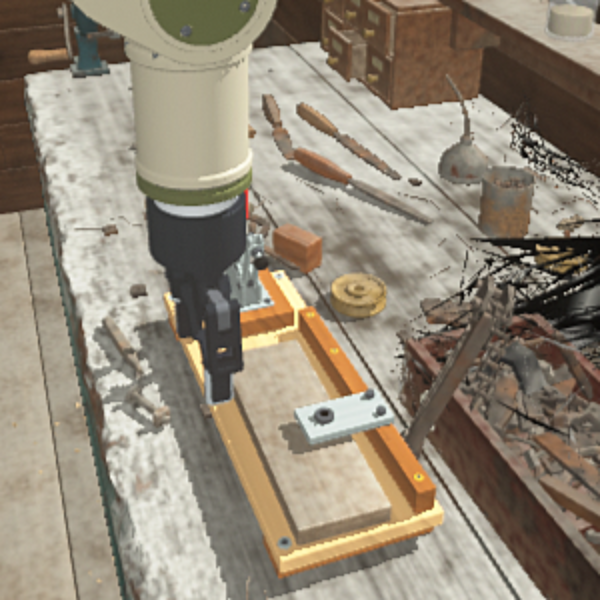

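```bash
python3 - <<'E'
from h import *
o=manip.get_obs(); print(o['position'])
c=pickle.load(open('s1.pkl','rb'))
for y in(-.1,0):
  for z in (.107,.12,.13,.14): print(y,z,proj(c,[.397,y,z])[0].round(1))
cr=c['pixels'][220:320,250:330]; cv2.imwrite('pics/s1zz.png',cv2.resize(cr,None,fx=6,fy=6,interpolation=cv2.INTER_NEAREST))
E
```

```text
[ 0.40002924 -0.05027219  0.10955588]
-0.1 0.107 [289.5 317.6]
-0.1 0.12 [289.2 311.5]
-0.1 0.13 [288.9 306.7]
-0.1 0.14 [288.7 301.8]
0 0.107 [275.3 280.3]
0 0.12 [274.9 274.5]
0 0.13 [274.6 270. ]
0 0.14 [274.4 265.5]
```

View pics/s1zz.png

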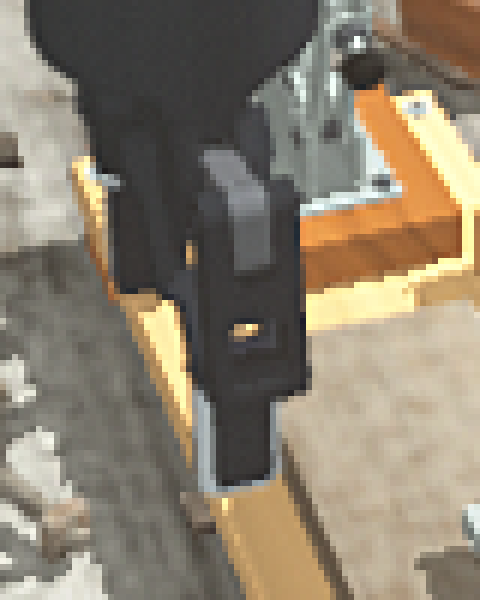

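arm_command(
  commands=[
    [[0,0,-4,0,0,0],[0,0,-7,0,0,0],[0,0,-7,0,0,0],[0,0,-7,0,0,0]],
  ],
)

```text
clock: 3.05
position: [0.4031, -0.0491, 0.0426]
ee_rot: [-0.707, -0.012, 0.011, 0.707]
ft_force: [1.3, -0.2, -0.1]
grip_width: 1.0
```

```bash
cat >> h.py <<'E'
def tips(c,box,zmax=.2,step=.004):
    P,u,v=world(c,np.ones((400,640),bool))
    k=(P[:,0]>box[0])&(P[:,0]<box[1])&(P[:,1]>box[2])&(P[:,1]<box[3])&(P[:,2]<zmax)
    Q=P[k]
    for z in np.arange(0.03,zmax,step):
        s=Q[(Q[:,2]>z)&(Q[:,2]<z+step)]
        if len(s)>3: print(round(z,3),len(s),s[:,:2].min(0).round(3),s[:,:2].max(0).round(3))
E
python3 - <<'E'
from h import *
c=cam('side','s2.png'); o=manip.get_obs(); print(o['clock'],o['position'],o['ft_force'])
tips(c,(.375,.415,-.12,-.085),.1)
cr=c['pixels'][200:360,220:400]; cv2.imwrite('pics/s2z.png',cv2.resize(cr,None,fx=4,fy=3.75,interpolation=cv2.INTER_NEAREST))
E
```

```text
3.1 [ 0.40352785 -0.04913649  0.04291602] [ 1.09766723 -0.19105075 -0.27927932]
0.078 6 [ 0.394 -0.099] [ 0.413 -0.097]
0.082 15 [ 0.392 -0.105] [ 0.413 -0.092]
0.086 27 [ 0.392 -0.106] [ 0.414 -0.091]
0.09 20 [ 0.392 -0.106] [ 0.413 -0.093]
0.094 25 [ 0.392 -0.107] [ 0.413 -0.094]
0.098 13 [ 0.393 -0.107] [ 0.413 -0.094]
```

View pics/s2z.png

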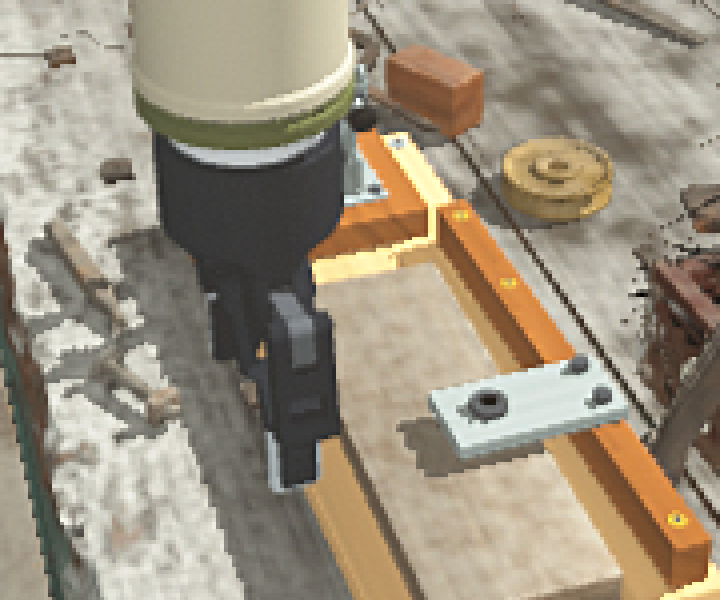

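arm_command(
  commands=[
    [[0,0,0,0,0,0],[0,0,0,0,0,0],[0,0,0,0,0,0],[0,0,0,0,0,0],[0,0,0,0,0,0],[0,0,0,0,0,0]],
  ],
  claw=4,
)

```text
clock: 3.7
position: [0.4016, -0.0497, 0.0407]
ee_rot: [-0.707, -0.011, 0.011, 0.707]
ft_force: [0.4, 0.9, -0.5]
grip_width: 0.472
```

```bash
python3 - <<'E'
from h import *
c=cam('side','s3.png'); o=manip.get_obs(); print(o['clock'],o['position'],o['ft_force'],o['grip_width'])
tips(c,(.375,.415,-.12,-.05),.1)
cr=c['pixels'][200:360,220:400]; cv2.imwrite('pics/s3z.png',cv2.resize(cr,None,fx=4,fy=3.75,interpolation=cv2.INTER_NEAREST))
E
```

```text
3.75 [ 0.40161369 -0.04974607  0.04062178] [-0.51981273 -0.48340921 -0.0058638 ] 0.4681532929418277
0.062 7 [ 0.394 -0.077] [ 0.41  -0.075]
0.066 5 [ 0.39  -0.077] [ 0.411 -0.076]
0.07 19 [ 0.39  -0.083] [ 0.412 -0.07 ]
0.074 25 [ 0.39  -0.085] [ 0.412 -0.073]
0.078 25 [ 0.39  -0.086] [ 0.412 -0.072]
0.082 21 [ 0.39  -0.085] [ 0.412 -0.073]
0.086 28 [ 0.39  -0.086] [ 0.412 -0.074]
0.09 21 [ 0.39  -0.085] [ 0.407 -0.074]
0.094 5 [ 0.39  -0.085] [ 0.407 -0.075]
```

View pics/s3z.png

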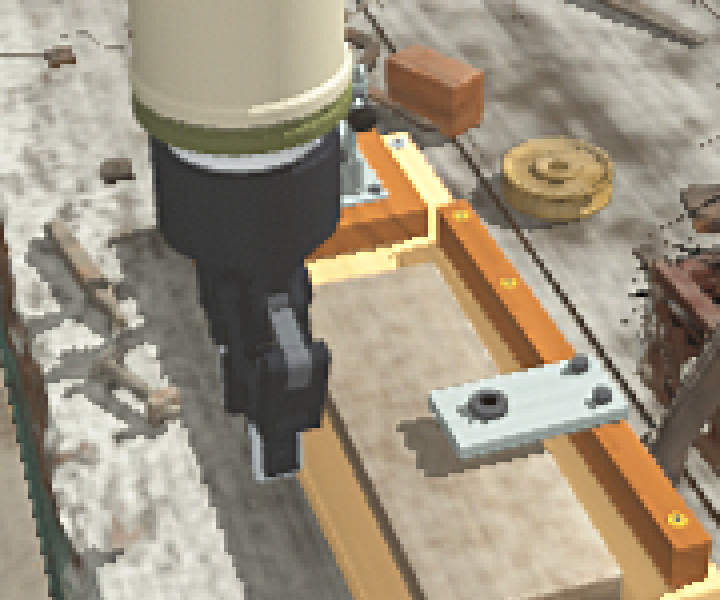

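arm_command(
  commands=[
    [[0,0,-2,0,0,0],[0,0,-2,0,0,0],[0,0,-2,0,0,0]],
  ],
)

```text
clock: 4.05
position: [0.4013, -0.0499, 0.0207]
ee_rot: [0.707, 0.01, -0.011, -0.707]
ft_force: [0.9, -0.1, 0.1]
grip_width: 0.467
```

```bash
python3 - <<'E'
from h import *
c=cam('side','s4.png'); o=manip.get_obs(); print(o['clock'],o['position'],o['ft_force'],o['grip_width'])
tips(c,(.375,.415,-.12,-.05),.07,.003)
cr=c['pixels'][240:340,240:340]; cv2.imwrite('pics/s4z.png',cv2.resize(cr,None,fx=6,fy=6,interpolation=cv2.INTER_NEAREST))
E
```

```text
4.1 [ 0.4016848  -0.04980941  0.02100558] [ 0.22778564  0.614664   -0.05961552] 0.46976553342332844
0.042 5 [ 0.395 -0.077] [ 0.409 -0.076]
0.045 6 [ 0.391 -0.077] [ 0.411 -0.076]
0.048 6 [ 0.39  -0.081] [ 0.405 -0.075]
0.051 14 [ 0.39  -0.083] [ 0.411 -0.076]
0.054 18 [ 0.39  -0.084] [ 0.411 -0.075]
0.057 16 [ 0.39  -0.084] [ 0.411 -0.071]
0.06 13 [ 0.39  -0.086] [ 0.411 -0.07 ]
0.063 16 [ 0.39  -0.085] [ 0.411 -0.076]
0.066 21 [ 0.389 -0.085] [ 0.411 -0.071]
0.069 5 [ 0.39  -0.085] [ 0.409 -0.072]
```

View pics/s4z.png

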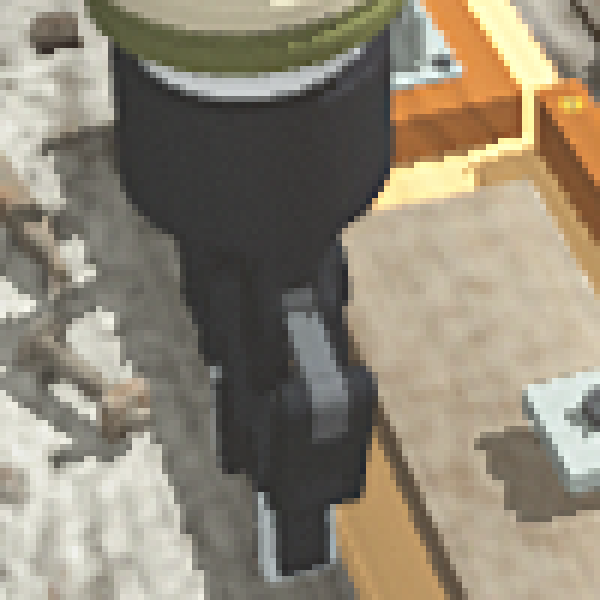

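arm_command(
  commands=[
    [[1,0,0,0,0,0],[2,0,0,0,0,0],[2.5,0,0,0,0,0],[3,0,0,0,0,0],[3.3,0,0,0,0,0],[3.6,0,0,0,0,0],[3.9,0,0,0,0,0],[4.1,0.1,0,0,0,0],[4.2,0.1,0,0,0,0],[4.3,0.1,0,0,0,0],[4.3,0.1,0,0,0,0]],
  ],
)

```text
clock: 5.2
position: [0.4447, -0.0486, 0.0206]
ee_rot: [-0.707, -0.011, 0.011, 0.707]
ft_force: [-1.4, 1.2, -0.2]
grip_width: 0.471
```

```bash
cat >> h.py <<'E'
def board(c):
    th=.0315; J=np.array([[np.cos(th),-np.sin(th)],[np.sin(th),np.cos(th)]])
    P,u,v=world(c,np.ones((400,640),bool)); Q=P.copy(); Q[:,:2]=(P[:,:2]-[.497,.037])@J
    s=Q[(Q[:,2]>.046)&(Q[:,2]<.0572)&(Q[:,0]>-.07)&(Q[:,0]<.037)&(Q[:,1]>-.23)&(Q[:,1]<.072)]
    b=rect(s); print('board corners in jig frame mm',b.round(1).tolist())
    return s
E
python3 - <<'E'
from h import *
c=cam('side','s5.png'); o=manip.get_obs(); print(o['clock'],o['position'],o['ft_force'],o['grip_width'])
board(c)
E
```

```text
5.25 [ 0.44474923 -0.04857995  0.0206404 ] [-1.87989012  0.58682275 -0.63323089] 0.46841558198681726
board corners in jig frame mm [[-67.69999694824219, 31.399999618530273], [-67.30000305175781, -204.10000610351562], [36.70000076293945, -203.89999389648438], [36.29999923706055, 31.600000381469727]]
```

arm_command(
  commands=[
    [[0.1,0,0,0,0,0],[0.2,0,0,0,0,0],[0.3,0,0,0,0,0],[0.3,0,0,0,0,0]],
  ],
)

```text
clock: 5.65
position: [0.448, -0.0488, 0.0207]
ee_rot: [0.707, 0.011, -0.011, -0.707]
ft_force: [-0.4, 0.3, -0.8]
grip_width: 0.472
```

```bash
python3 - <<'E'
from h import *
c=cam('side','s6.png'); o=manip.get_obs(); print(o['clock'],o['position'],o['ft_force'],o['grip_width'])
cr=c['pixels'][200:400,240:420]; cv2.imwrite('pics/s6z.png',cv2.resize(cr,None,fx=3,fy=3,interpolation=cv2.INTER_NEAREST))
E
```

```text
5.7 [ 0.44799295 -0.0487521   0.0207297 ] [-0.52021086  0.09290858 -1.06306336] 0.46644361642355575
```

View pics/s6z.png

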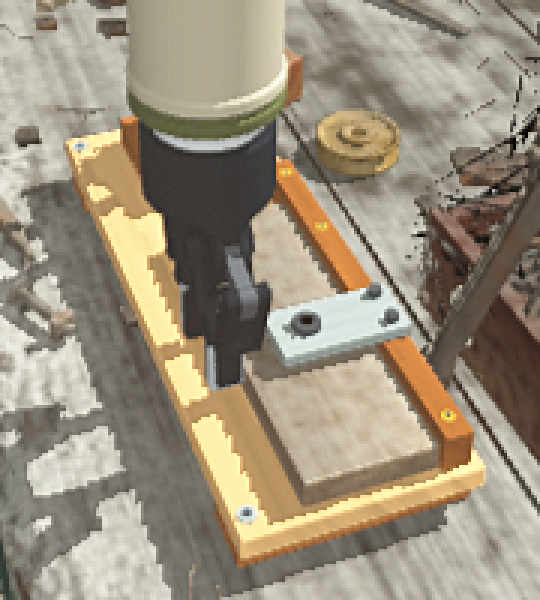

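arm_command(
  commands=[
    [[0.15,0,0,0,0,0],[0.3,0,0,0,0,0],[0.4,0,0,0,0,0],[0.4,0,0,0,0,0]],
  ],
)

```text
clock: 6.1
position: [0.4488, -0.0488, 0.02]
ee_rot: [-0.707, -0.008, 0.013, 0.707]
ft_force: [-14.4, -0.0, 11.7]
grip_width: 0.469
```

```bash
python3 - <<'E'
from h import *
o=manip.get_obs(); print(o['clock'],o['position'],o['ft_force'],o['grip_width'])
E
```

```text
6.1 [ 0.44880466 -0.04878805  0.02004705] [-14.44410303  -0.03009574  11.71843446] 0.4694304926701332
```

arm_command(
  commands=[
    [[-1,0,0,0,0,0],[-2.5,0,0,0,0,0],[-2.5,0,4,0,0,0],[-2.5,0,8,0,0,0],[-2.5,-3,12,0,0,0],[-1,-7,14,0,0,0],[1,-11,14,0,0,0],[3,-14,14,0,0,0],[5,-15.6,12,0,0,0],[5,-15.6,8,0,0,0],[5,-15.6,6,0,0,0],[5,-15.6,6,0,0,0],[5,-15.6,6,0,0,0]],
  ],
  claw=0,
)

```text
clock: 7.4
position: [0.502, -0.205, 0.0814]
ee_rot: [0.707, 0.011, -0.01, -0.707]
ft_force: [-0.2, -0.3, 0.6]
grip_width: -0.002
```

```bash
python3 - <<'E'
from h import *
c=cam('side','s7.png'); o=manip.get_obs(); print(o['clock'],o['position'],o['ft_force'],o['grip_width'])
tips(c,(.47,.53,-.24,-.17),.13,.005)
ct=cam('top','t7.png'); board(ct); board(c)
cr=c['pixels'][200:400,240:500]; cv2.imwrite('pics/s7z.png',cv2.resize(cr,None,fx=3,fy=3,interpolation=cv2.INTER_NEAREST))
E
```

```text
7.45 [ 0.50250166 -0.20500848  0.08206187] [-0.12596808 -1.08766599  0.97560682] 0.0004450100842036283
0.03 80 [ 0.471 -0.174] [ 0.529 -0.17 ]
0.035 22 [ 0.472 -0.173] [ 0.525 -0.17 ]
0.105 15 [ 0.49  -0.216] [ 0.5   -0.199]
0.11 33 [ 0.489 -0.219] [ 0.508 -0.199]
0.115 50 [ 0.489 -0.22 ] [ 0.508 -0.198]
0.12 37 [ 0.489 -0.221] [ 0.508 -0.201]
0.125 45 [ 0.49 -0.22] [ 0.508 -0.2  ]
board corners in jig frame mm [[-41.900001525878906, 35.29999923706055], [-41.79999923706055, -200.60000610351562], [36.900001525878906, -200.60000610351562], [36.79999923706055, 35.29999923706055]]
board corners in jig frame mm [[-41.79999923706055, -203.60000610351562], [36.900001525878906, -203.60000610351562], [37.0, 34.79999923706055], [-41.70000076293945, 34.79999923706055]]
```

View pics/s7z.png

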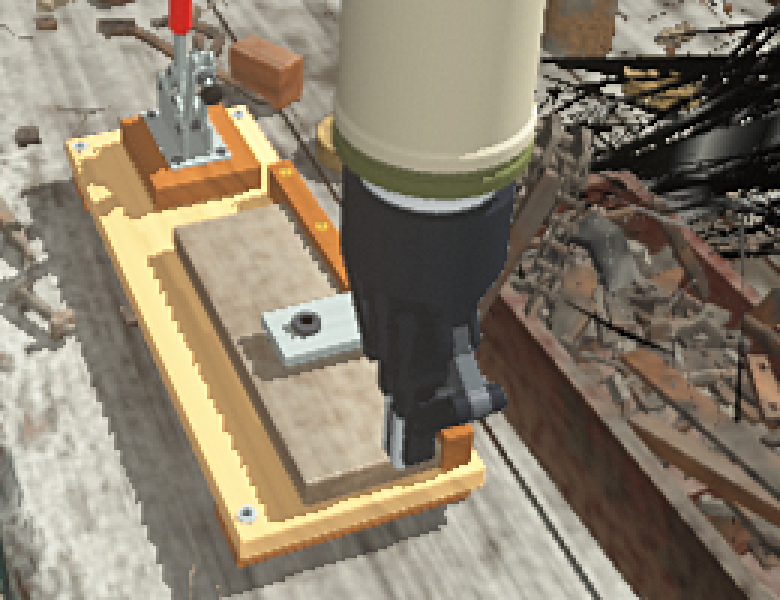

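```bash
python3 - <<'E'
from h import *
c=cam('side'); o=manip.get_obs(); print(o['clock'],o['position'])
for z in(.08,.09,.1,.11): print(z,proj(c,[[.491,-.22,z],[.513,-.22,z],[.491,-.205,z]]).round(1).tolist())
cr=c['pixels'][300:380,340:430]; cv2.imwrite('pics/s8z.png',cv2.resize(cr,None,fx=7,fy=7,interpolation=cv2.INTER_NEAREST))
ct=cam('top','t8.png')
d=ct['depth']; 
E
```

```text
7.55 [ 0.50272745 -0.20489931  0.08227653]
0.08 [[372.4, 371.7], [385.9, 367.9], [368.3, 364.0]]
0.09 [[372.7, 367.0], [386.4, 363.2], [368.6, 359.3]]
0.1 [[373.1, 362.1], [386.8, 358.4], [368.9, 354.5]]
0.11 [[373.5, 357.3], [387.3, 353.5], [369.3, 349.7]]
```

View pics/s8z.png

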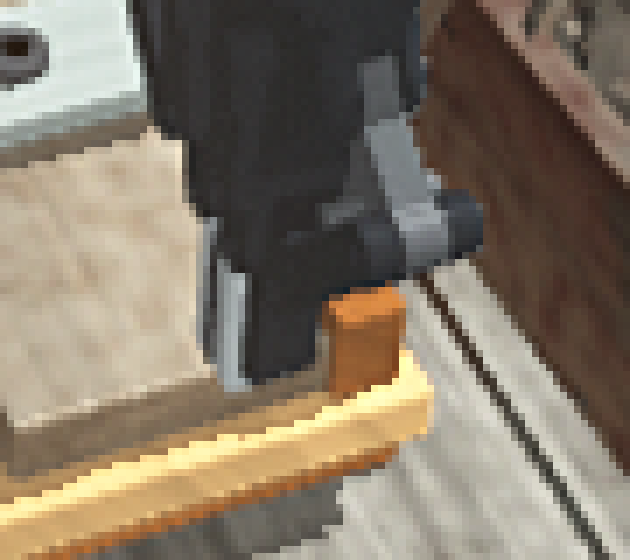

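arm_command(
  commands=[
    [[0,-0.5,1,0,0,-8],[0,-0.5,2,0,0,-16],[0,-0.5,2,0,0,-24],[0,-0.5,2,0,0,-32],[0,-0.5,2,0,0,-40],[0,-0.5,2,0,0,-48],[0,-0.5,2,0,0,-56],[0,-0.5,2,0,0,-64],[0,-0.5,2,0,0,-72],[0,-0.5,2,0,0,-80],[0,-0.5,0,0,0,-88],[0,-0.5,-2,0,0,-89.5],[0,-0.5,-4.5,0,0,-89.5],[0,-0.5,-5.7,0,0,-89.5],[0,-0.5,-5.7,0,0,-89.5],[0,-0.5,-5.7,0,0,-89.5]],
  ],
)

```text
clock: 9.2
position: [0.5022, -0.2101, 0.0246]
ee_rot: [-0.509, 0.49, -0.49, 0.51]
ft_force: [0.8, -0.7, -0.2]
grip_width: -0.0
```

```bash
python3 - <<'E'
from h import *
from scipy.spatial.transform import Rotation as R
c=cam('side'); o=manip.get_obs(); print(o['clock'],o['position'],o['ft_force'],o['grip_width'],o['joint_pos'][-1]);print(R.from_quat(o['ee_rot']).as_matrix().round(3))
tips(c,(.44,.56,-.24,-.175),.1,.005)
cr=c['pixels'][220:400,300:460]; cv2.imwrite('pics/s9z.png',cv2.resize(cr,None,fx=3.5,fy=3.3,interpolation=cv2.INTER_NEAREST))
E
```

```text
9.25 [ 0.5024103  -0.21005776  0.02487572] [-0.34789499  0.25741112  1.48925338] -0.002904031199061427 0.7309242593000682
[[ 0.039  0.002  0.999]
 [-0.999 -0.     0.039]
 [ 0.    -1.     0.002]]
0.045 6 [ 0.495 -0.221] [ 0.507 -0.214]
0.05 21 [ 0.493 -0.222] [ 0.512 -0.216]
0.055 44 [ 0.487 -0.223] [ 0.515 -0.207]
0.06 45 [ 0.487 -0.223] [ 0.514 -0.206]
0.065 44 [ 0.487 -0.223] [ 0.514 -0.205]
0.07 47 [ 0.487 -0.223] [ 0.514 -0.208]
0.075 36 [ 0.488 -0.222] [ 0.515 -0.215]
0.08 33 [ 0.488 -0.222] [ 0.508 -0.215]
0.085 30 [ 0.485 -0.224] [ 0.521 -0.216]
0.09 73 [ 0.471 -0.225] [ 0.532 -0.214]
0.095 118 [ 0.467 -0.226] [ 0.536 -0.203]
```

View pics/s9z.png

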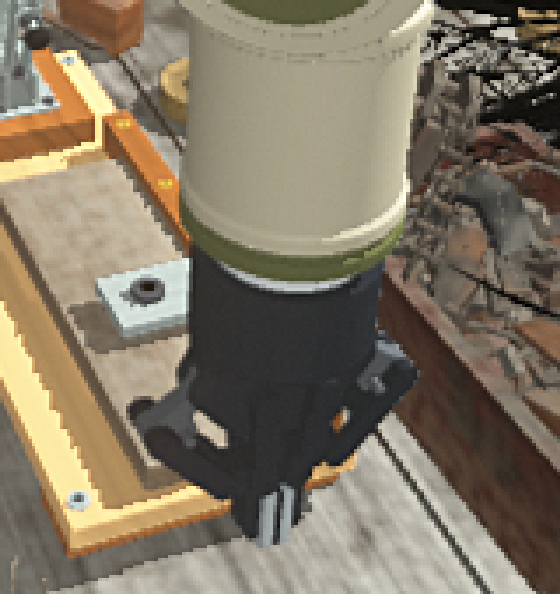

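arm_command(
  commands=[
    [[0,1,-0.2,0,0,0],[-0.1,2,-0.2,0,0,0],[-0.1,2.7,-0.2,0,0,0],[-0.1,3.2,-0.2,0,0,0],[-0.1,3.7,-0.2,0,0,0],[-0.1,4.2,-0.2,0,0,0],[-0.2,4.7,-0.2,0,0,0],[-0.2,5.2,-0.2,0,0,0],[-0.2,5.7,-0.2,0,0,0],[-0.2,6.1,-0.2,0,0,0],[-0.2,6.4,-0.2,0,0,0],[-0.2,6.7,-0.2,0,0,0],[-0.2,6.9,-0.2,0,0,0],[-0.2,6.9,-0.2,0,0,0]],
  ],
)

```text
clock: 10.65
position: [0.4998, -0.1404, 0.0217]
ee_rot: [-0.51, 0.49, -0.49, 0.51]
ft_force: [1.1, -2.7, 1.0]
grip_width: 0.0
```

```bash
python3 - <<'E'
from h import *
c=cam('side'); o=manip.get_obs(); print(o['clock'],o['position'],o['ft_force'])
cr=c['pixels'][200:380,240:440]; cv2.imwrite('pics/s10z.png',cv2.resize(cr,None,fx=3.5,fy=3.3,interpolation=cv2.INTER_NEAREST))
E
```

```text
10.7 [ 0.49975865 -0.1404071   0.02164111] [-0.54857872 -1.15905116  1.03207688]
```

View pics/s10z.png

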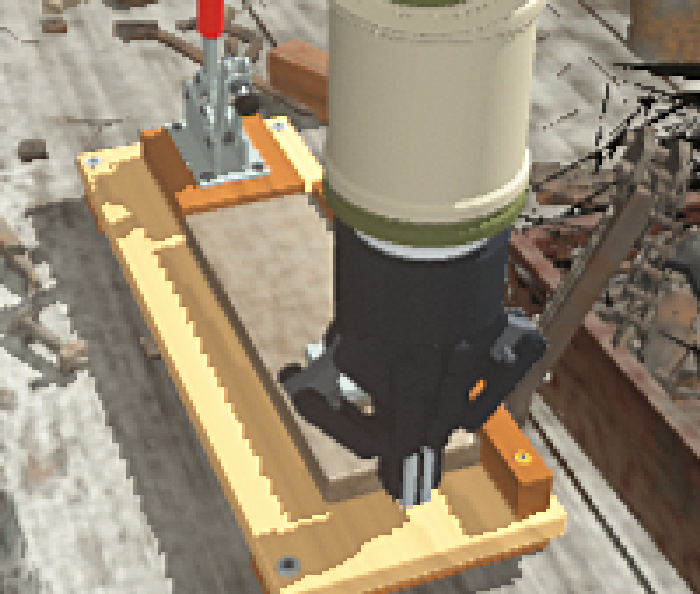

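Board slid; its left end is nearly at the stop, with a thin gap left. Continue until force rises.

arm_command(
  commands=[
    [[0,0.15,0,0,0,0],[0,0.3,0,0,0,0],[0,0.45,0,0,0,0],[0,0.6,0,0,0,0],[0,0.6,0,0,0,0]],
  ],
)

```text
clock: 11.2
position: [0.4996, -0.1344, 0.0216]
ee_rot: [-0.51, 0.49, -0.49, 0.51]
ft_force: [-0.3, -2.9, 2.4]
grip_width: 0.001
```

arm_command(
  commands=[
    [[0,0.15,0,0,0,0],[0,0.3,0,0,0,0],[0,0.4,0,0,0,0],[0,0.4,0,0,0,0]],
  ],
)

```text
clock: 11.6
position: [0.4994, -0.1334, 0.0218]
ee_rot: [0.51, -0.49, 0.492, -0.508]
ft_force: [-0.1, -12.2, -0.4]
grip_width: 0.001
```

arm_command(
  commands=[
    [[0,-2,0,0,0,0],[0,-4,2,0,0,0],[0,-6,7,0,0,0],[-2,-8,12,0,0,0],[-6,-10,16,0,0,0],[-9,-12,18,0,0,0],[-9,-12,18,0,0,0],[-9,-12,18,0,0,0]],
  ],
)

```text
clock: 12.4
position: [0.4092, -0.2513, 0.2026]
ee_rot: [-0.507, 0.491, -0.491, 0.511]
ft_force: [0.2, 0.4, -0.1]
grip_width: 0.001
```

```bash
python3 - <<'E'
from h import *
o=manip.get_obs(); print(o['clock'],o['position'],o['ft_force'])
c=cam('side','s11.png'); ct=cam('top','t11.png')
pickle.dump(c,open('s11.pkl','wb'));pickle.dump(ct,open('t11.pkl','wb'))
th=.0315; J=np.array([[np.cos(th),-np.sin(th)],[np.sin(th),np.cos(th)]])
for q in(c,ct):
    P,u,v=world(q,np.ones((400,640),bool)); Q=P.copy(); Q[:,:2]=(P[:,:2]-[.497,.037])@J
    s=Q[(Q[:,2]>.049)&(Q[:,2]<.0562)&(Q[:,0]>-.06)&(Q[:,0]<.037)&(Q[:,1]>-.18)&(Q[:,1]<.072)]
    for y in np.arange(-.16,.07,.03):
        k=s[(s[:,1]>y)&(s[:,1]<y+.03)]; 
        if len(k)>5: print(round(y,2),len(k),np.percentile(k[:,0],[0,2,5]).round(4))
    print('yend',np.percentile(s[:,1],[0,1,2]).round(4))
cr=c['pixels'][200:380,240:440]; cv2.imwrite('pics/s11z.png',cv2.resize(cr,None,fx=3.5,fy=3.3,interpolation=cv2.INTER_NEAREST))
cr=ct['pixels'][180:260,280:460]; cv2.imwrite('pics/t11z.png',cv2.resize(cr,None,fx=4,fy=4,interpolation=cv2.INTER_NEAREST))
E
```

```text
12.4 [ 0.40917833 -0.25125299  0.20259741] [ 0.1947005   0.37293958 -0.11300881]
-0.16 589 [-0.042  -0.0405 -0.0384]
-0.13 142 [-0.0205 -0.0185 -0.0152]
-0.04 28 [-0.0391 -0.0385 -0.0376]
-0.01 65 [-0.042  -0.0416 -0.0413]
0.02 21 [-0.042 -0.042 -0.042]
yend [-0.1618 -0.1609 -0.1605]
-0.16 354 [-0.041  -0.0408 -0.0384]
-0.13 133 [-0.0406 -0.0405 -0.0404]
-0.1 221 [-0.0402 -0.0401 -0.0398]
-0.07 380 [-0.0419 -0.0397 -0.0373]
-0.04 382 [-0.0418 -0.0416 -0.0392]
-0.01 385 [-0.0414 -0.0412 -0.0388]
0.02 380 [-0.0411 -0.0408 -0.0383]
0.05 234 [-0.0407 -0.0405 -0.0381]
yend [-0.1583 -0.1555 -0.1534]
```

View pics/s11z.png

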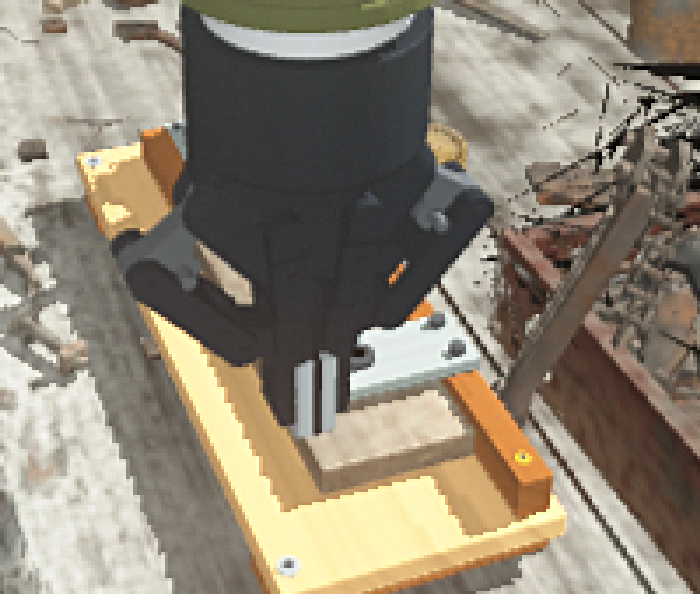

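View pics/t11z.png

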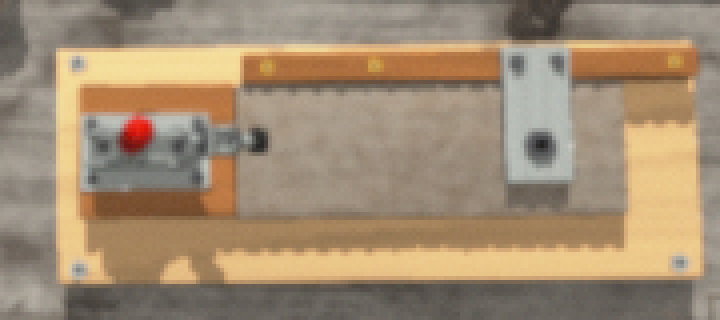

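arm_command(
  commands=[
    [[0,4,0,0,0,0],[0,9,-2,0,0,0],[0,14,-5,0,0,0],[0,19,-9,0,0,0],[0,22,-13,0,0,0],[0,22,-17,0,0,0],[0,22,-18,0,0,0],[0,22,-18,0,0,0],[1,22,-18,0,0,0],[2,22,-18,0,0,0],[2.5,22,-18,0,0,0],[3,22,-18,0,0,0],[3.3,22,-18,0,0,0],[3.3,22,-18,0,0,0]],
  ],
)

```text
clock: 13.9
position: [0.4429, -0.0308, 0.0218]
ee_rot: [0.51, -0.49, 0.49, -0.51]
ft_force: [-0.7, 0.3, 0.7]
grip_width: 0.001
```

arm_command(
  commands=[
    [[0.2,0,0,0,0,0],[0.4,0,0,0,0,0],[0.4,0,0,0,0,0]],
  ],
)

```text
clock: 14.2
position: [0.4459, -0.0307, 0.0214]
ee_rot: [0.51, -0.491, 0.49, -0.509]
ft_force: [-3.4, 0.6, 1.9]
grip_width: -0.001
```

arm_command(
  commands=[
    [[0.2,0,0,0,0,0],[0.4,0,0,0,0,0],[0.4,0,0,0,0,0]],
  ],
)

```text
clock: 14.5
position: [0.4462, -0.0307, 0.0207]
ee_rot: [0.512, -0.493, 0.488, -0.508]
ft_force: [-21.0, 1.8, 19.1]
grip_width: -0.001
```

arm_command(
  commands=[
    [[-1.5,0,0,0,0,0],[-3,0,0,0,0,0],[-3,0,5,0,0,0],[-3,0,10,0,0,0],[-3,0,15,0,0,0],[-2,2,20,0,0,0],[0,5,23,0,0,0],[3,9,23,0,0,0],[4.3,13,23,0,0,0],[4.3,15,21,0,0,0],[4.3,15.5,18,0,0,0],[4.3,15.5,16,0,0,0],[4.3,15.5,15,0,0,0],[4.3,15.5,15,0,0,0],[4.3,15.5,15,0,0,0]],
  ],
)

```text
clock: 16.0
position: [0.4942, 0.1242, 0.1726]
ee_rot: [-0.509, 0.49, -0.49, 0.51]
ft_force: [-0.1, 0.4, 0.4]
grip_width: -0.003
```

```bash
python3 - <<'E'
from h import *
o=manip.get_obs(); print(o['clock'],o['position'],o['ft_force'])
c=cam('side','s12.png'); ct=cam('top','t12.png')
pickle.dump(c,open('s12.pkl','wb'));pickle.dump(ct,open('t12.pkl','wb'))
tips(c,(.44,.54,.09,.158),.23,.006)
print('handle');tips(c,(.44,.54,.158,.19),.23,.01)
cr=c['pixels'][120:270,220:400]; cv2.imwrite('pics/s12z.png',cv2.resize(cr,None,fx=4,fy=4,interpolation=cv2.INTER_NEAREST))
E
```

```text
16.0 [0.49421173 0.12421519 0.17257752] [-0.07714893  0.43809723  0.39926834]
0.03 105 [0.44  0.091] [0.455 0.158]
0.036 44 [0.44 0.09] [0.455 0.154]
0.042 16 [0.453 0.091] [0.455 0.155]
0.048 165 [0.453 0.09 ] [0.537 0.157]
0.054 568 [0.453 0.09 ] [0.54  0.158]
0.06 27 [0.474 0.093] [0.539 0.158]
0.066 19 [0.482 0.135] [0.504 0.158]
0.072 24 [0.482 0.134] [0.504 0.156]
0.078 36 [0.482 0.134] [0.504 0.158]
0.084 22 [0.483 0.139] [0.501 0.158]
0.09 14 [0.486 0.135] [0.5   0.157]
0.096 14 [0.486 0.133] [0.5   0.146]
0.102 7 [0.486 0.133] [0.498 0.145]
0.108 5 [0.486 0.129] [0.49  0.135]
0.114 9 [0.487 0.128] [0.489 0.136]
0.12 11 [0.486 0.1  ] [0.498 0.136]
0.126 20 [0.486 0.099] [0.5   0.135]
0.132 48 [0.486 0.097] [0.502 0.134]
0.138 42 [0.485 0.111] [0.502 0.133]
0.144 27 [0.485 0.115] [0.502 0.139]
0.15 8 [0.486 0.118] [0.5   0.124]
0.192 8 [0.486 0.112] [0.499 0.121]
0.198 28 [0.48 0.11] [0.504 0.127]
0.204 39 [0.479 0.111] [0.507 0.132]
0.21 45 [0.479 0.112] [0.507 0.132]
0.216 43 [0.478 0.11 ] [0.507 0.131]
0.222 40 [0.479 0.11 ] [0.507 0.13 ]
0.228 16 [0.479 0.111] [0.506 0.127]
handle
0.03 53 [0.44  0.158] [0.453 0.189]
0.04 13 [0.452 0.159] [0.453 0.185]
0.05 193 [0.452 0.158] [0.534 0.19 ]
0.06 19 [0.482 0.158] [0.502 0.188]
0.07 14 [0.481 0.161] [0.498 0.189]
0.08 38 [0.48  0.158] [0.503 0.188]
0.09 37 [0.481 0.163] [0.494 0.189]
0.1 22 [0.484 0.168] [0.495 0.186]
0.11 19 [0.485 0.171] [0.495 0.179]
0.12 15 [0.489 0.168] [0.495 0.177]
0.13 16 [0.489 0.167] [0.494 0.176]
0.14 21 [0.485 0.163] [0.5   0.173]
0.15 29 [0.485 0.162] [0.499 0.172]
0.16 31 [0.484 0.161] [0.499 0.172]
0.17 24 [0.484 0.161] [0.496 0.17 ]
0.18 12 [0.485 0.163] [0.49  0.172]
0.19 9 [0.484 0.165] [0.486 0.168]
0.2 8 [0.485 0.163] [0.486 0.168]
```

View pics/s12z.png

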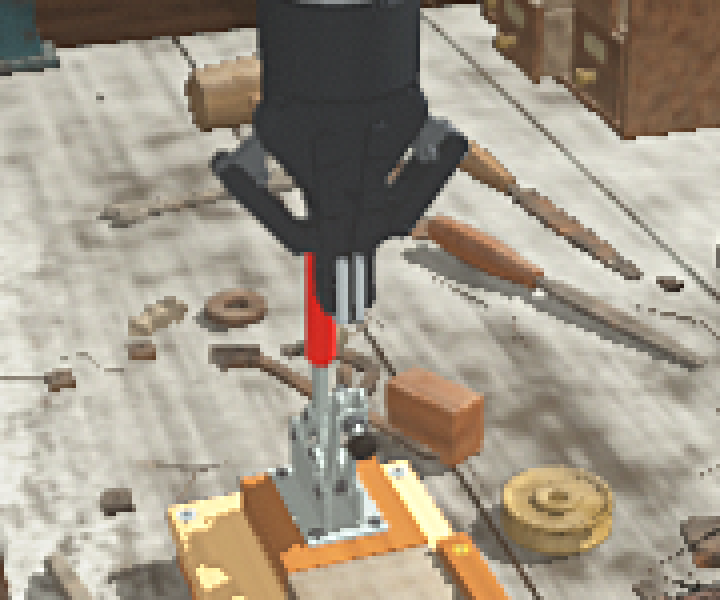

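arm_command(
  commands=[
    [[0,1,-0.5,0,0,0],[0,2,-0.6,0,0,0],[0,2.6,-0.6,0,0,0],[0,3.4,-0.6,0,0,0],[-0.1,4.3,-0.6,0,0,0],[-0.1,5.2,-0.6,0,0,0],[-0.2,6.2,-0.7,0,0,0],[-0.2,7,-1,0,0,0],[-0.3,7.8,-1.4,0,0,0],[-0.3,8.5,-1.9,0,0,0],[-0.4,9.2,-2.5,0,0,0],[-0.4,9.8,-3.2,0,0,0],[-0.4,10.4,-4,0,0,0],[-0.4,10.8,-4.7,0,0,0],[-0.4,11.1,-5.2,0,0,0],[-0.4,11.1,-5.2,0,0,0]],
  ],
)

```text
clock: 17.7
position: [0.4893, 0.2352, 0.1188]
ee_rot: [0.51, -0.49, 0.49, -0.509]
ft_force: [-0.5, -1.1, -0.2]
grip_width: -0.0
```

```bash
python3 - <<'E'
from h import *
o=manip.get_obs(); print(o['clock'],o['position'],o['ft_force'])
c=cam('side','s13.png'); ct=cam('top','t13.png')
tips(c,(.47,.51,.2,.3),.2,.008)
cr=c['pixels'][120:270,220:400]; cv2.imwrite('pics/s13z.png',cv2.resize(cr,None,fx=4,fy=4,interpolation=cv2.INTER_NEAREST))
cr=ct['pixels'][140:260,200:400]; cv2.imwrite('pics/t13z.png',cv2.resize(cr,None,fx=4,fy=4,interpolation=cv2.INTER_NEAREST))
E
```

```text
17.7 [0.48933922 0.23522826 0.11884141] [-0.49637552 -1.05402695 -0.15491769]
0.054 8 [0.473 0.201] [0.498 0.208]
0.11 10 [0.484 0.2  ] [0.497 0.21 ]
0.118 32 [0.483 0.2  ] [0.499 0.223]
0.126 54 [0.482 0.201] [0.498 0.244]
0.134 15 [0.482 0.225] [0.495 0.244]
0.142 26 [0.475 0.223] [0.498 0.233]
0.15 36 [0.474 0.222] [0.501 0.238]
0.158 46 [0.474 0.222] [0.502 0.243]
0.166 47 [0.474 0.223] [0.502 0.243]
0.174 40 [0.474 0.222] [0.507 0.24 ]
0.182 53 [0.471 0.22 ] [0.51  0.242]
0.19 65 [0.471 0.22 ] [0.51  0.246]
0.198 17 [0.473 0.221] [0.503 0.246]
```

View pics/s13z.png

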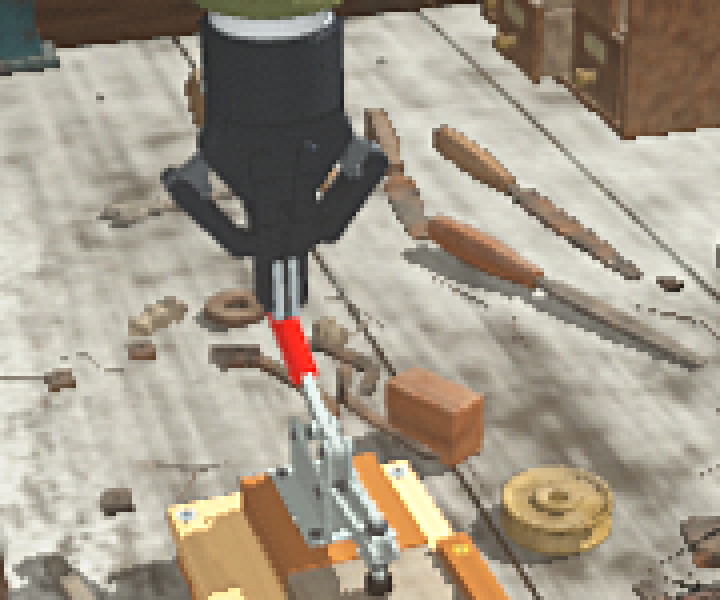

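View pics/t13z.png

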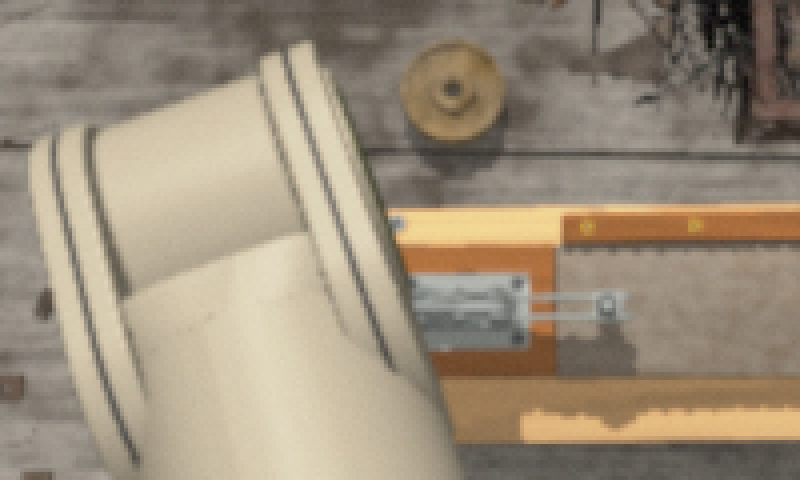

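arm_command(
  commands=[
    [[0,0.2,-0.6,0,0,0],[0,0.3,-1.2,0,0,0],[0,0.4,-1.8,0,0,0],[0,0.5,-2.3,0,0,0],[0,0.6,-2.8,0,0,0],[0,0.6,-3.2,0,0,0],[0,0.6,-3.6,0,0,0],[0,0.6,-3.9,0,0,0],[0,0.6,-4.1,0,0,0],[0,0.6,-4.1,0,0,0]],
  ],
)

```text
clock: 18.8
position: [0.4895, 0.2412, 0.0784]
ee_rot: [0.51, -0.49, 0.49, -0.51]
ft_force: [1.6, -0.1, -0.0]
grip_width: 0.002
```

```bash
python3 - <<'E'
from h import *
o=manip.get_obs(); print(o['clock'],o['position'],o['ft_force'])
c=cam('side','s14.png')
tips(c,(.47,.51,.2,.3),.16,.006)
cr=c['pixels'][120:270,220:400]; cv2.imwrite('pics/s14z.png',cv2.resize(cr,None,fx=4,fy=4,interpolation=cv2.INTER_NEAREST))
E
```

```text
18.8 [0.48950691 0.24115448 0.0783724 ] [ 1.59145836 -0.05548436 -0.04360664]
0.054 6 [0.471 0.2  ] [0.498 0.208]
0.084 4 [0.482 0.212] [0.484 0.258]
0.09 25 [0.482 0.2  ] [0.498 0.265]
0.096 50 [0.481 0.201] [0.498 0.242]
0.102 17 [0.479 0.228] [0.499 0.238]
0.108 24 [0.475 0.228] [0.501 0.244]
0.114 34 [0.474 0.226] [0.501 0.242]
0.12 26 [0.475 0.228] [0.502 0.242]
0.126 33 [0.474 0.229] [0.502 0.25 ]
0.132 29 [0.474 0.228] [0.501 0.247]
0.138 25 [0.473 0.227] [0.507 0.242]
0.144 45 [0.471 0.226] [0.51 0.25]
0.15 46 [0.47  0.226] [0.509 0.252]
0.156 24 [0.473 0.228] [0.51  0.251]
```

View pics/s14z.png

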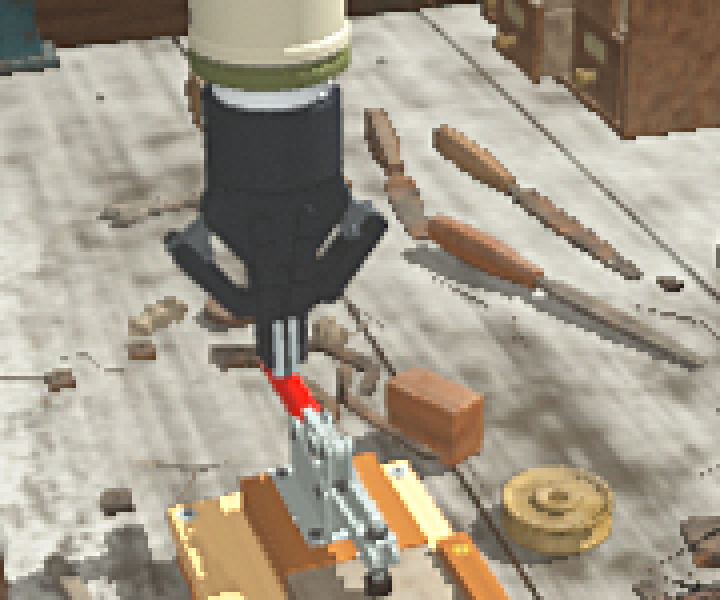

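arm_command(
  commands=[
    [[0,0,-0.2,0,0,0],[0,0,-0.4,0,0,0],[0,0,-0.4,0,0,0]],
  ],
)

```text
clock: 19.15
position: [0.4904, 0.2415, 0.0757]
ee_rot: [-0.509, 0.49, -0.49, 0.51]
ft_force: [-3.8, -2.4, 12.7]
grip_width: -0.003
```

Firm stop felt at 12.7 N. Lift clear and inspect.

arm_command(
  commands=[
    [[0,0,2,0,0,0],[0,0,6,0,0,0],[0,2,11,0,0,0],[-3,6,16,0,0,0],[-6,11,20,0,0,0],[-9,16,22,0,0,0],[-12,21,22,0,0,0],[-15,25,22,0,0,0],[-16,29,22,0,0,0],[-16,29,22,0,0,0],[-16,29,22,0,0,0]],
  ],
)

```text
clock: 20.25
position: [0.3234, 0.5376, 0.2931]
ee_rot: [0.513, -0.488, 0.487, -0.512]
ft_force: [-0.1, 0.1, -1.0]
grip_width: 0.004
```

```bash
python3 - <<'E'
from h import *
o=manip.get_obs(); print(o['clock'],o['position'],o['ft_force'])
c=cam('side','s15.png'); ct=cam('top','t15.png')
th=.0315; J=np.array([[np.cos(th),-np.sin(th)],[np.sin(th),np.cos(th)]])
for q in(c,ct):
    P,u,v=world(q,np.ones((400,640),bool)); Q=P.copy(); Q[:,:2]=(P[:,:2]-[.497,.037])@J
    s=Q[(Q[:,2]>.049)&(Q[:,2]<.0562)&(Q[:,0]>-.06)&(Q[:,0]<.037)&(Q[:,1]>-.18)&(Q[:,1]<.07)]
    for y in np.arange(-.16,.07,.04):
        k=s[(s[:,1]>y)&(s[:,1]<y+.03)]; 
        if len(k)>5: print(round(y,2),len(k),np.percentile(k[:,0],[0,2,5]).round(4))
    print('yend',np.percentile(s[:,1],[0,1,2]).round(4))
    g=Q[(Q[:,0]>-.02)&(Q[:,0]<.02)&(Q[:,1]>.165)&(Q[:,1]<.25)&(Q[:,2]>.07)&(Q[:,2]<.25)]
    for y in np.arange(.165,.245,.015):
        k=g[(g[:,1]>y)&(g[:,1]<y+.015)]
        if len(k)>2: print('grip',round(y,3),k[:,2].max().round(4))
cr=c['pixels'][160:400,220:420]; cv2.imwrite('pics/s15z.png',cv2.resize(cr,None,fx=2.5,fy=2.5,interpolation=cv2.INTER_CUBIC))
cr=ct['pixels'][130:290,240:470]; cv2.imwrite('pics/t15z.png',cv2.resize(cr,None,fx=3.4,fy=3.4,interpolation=cv2.INTER_CUBIC))
for th_ in('pulley','punch','coach_bolt','wood_block'):
    r=manip.masks_of('top',th_)
    if r: print(th_,r[0]['p'],r[0]['bbox'])
E
```

```text
20.25 [0.32336228 0.53758663 0.29307414] [-0.05917041  0.06599207 -0.98383608]
-0.16 618 [-0.0414 -0.0404 -0.0391]
-0.12 178 [-0.0417 -0.0412 -0.0409]
-0.08 332 [-0.0414 -0.041  -0.0398]
-0.04 381 [-0.0415 -0.0408 -0.0394]
0.0 363 [-0.0414 -0.0408 -0.0395]
0.04 260 [-0.0417 -0.0411 -0.0401]
yend [-0.1619 -0.1598 -0.1594]
grip 0.165 0.1003
grip 0.18 0.1009
grip 0.195 0.1007
grip 0.21 0.0992
grip 0.225 0.0992
-0.16 356 [-0.041  -0.0408 -0.0384]
-0.12 93 [-0.0405 -0.0405 -0.0404]
-0.08 372 [-0.04   -0.0397 -0.0374]
-0.04 378 [-0.0418 -0.0415 -0.0391]
0.0 388 [-0.0413 -0.041  -0.0386]
0.04 304 [-0.0408 -0.0406 -0.0382]
yend [-0.1579 -0.1553 -0.1536]
grip 0.165 0.1018
grip 0.18 0.1006
grip 0.195 0.1006
grip 0.21 0.1003
grip 0.225 0.1019
pulley 0.83 [301.9, 150.3, 327.2, 177.7]
punch 0.69 [291.5, 271.0, 328.1, 279.4]
coach_bolt 0.66 [348.1, 266.7, 367.8, 280.9]
wood_block 0.66 [258.4, 165.1, 283.6, 188.3]
```

View pics/s15z.png

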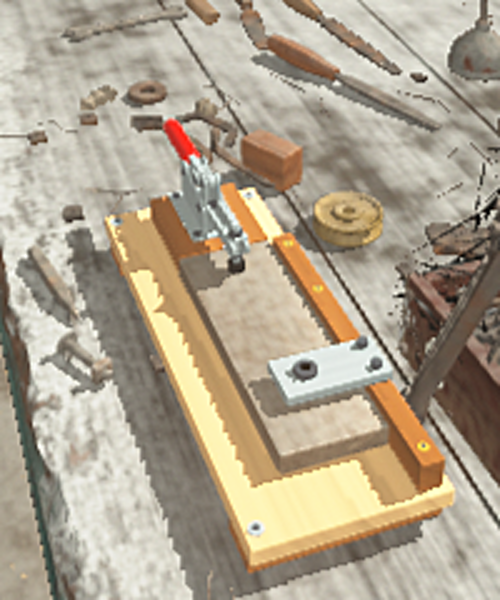

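View pics/t15z.png

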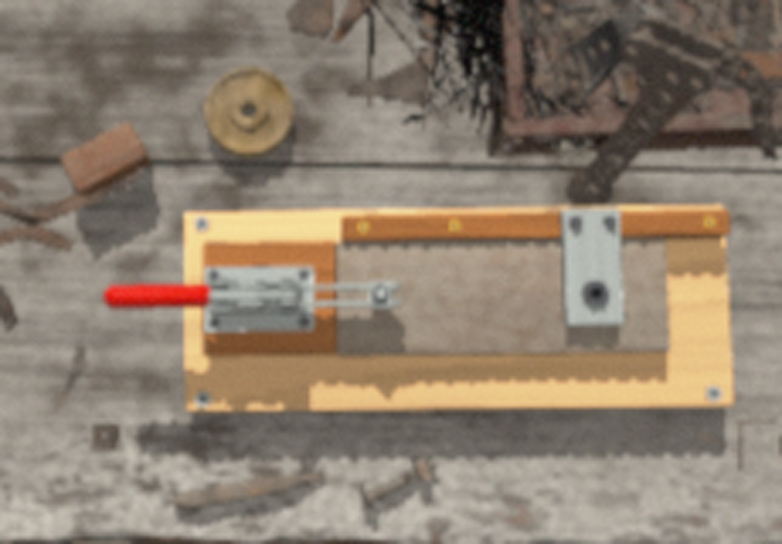

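```bash
python3 -c "
from workcell import manip
print(manip.hand_in(), manip.get_obs()['clock'])"
```

```text
the job is handed in; nothing more can be done
the job is handed in; nothing more can be done
```

The board is home against the fence and the stop, the toggle clamp is snapped shut on it, and I handed the job in at about 20 s of the 64 s allowed. `hand_in` gives no verdict, so the result below rests on my own checks.

- **Board:** I pushed it to the fence until the force reached 14 N, then to the stop until 12 N. I pressed it against the fence again at 21 N. In the last pictures its near face is 41 mm before the jig's origin all along its length (home is 42 mm) and its right end is at y -160 to -162 mm (home -161 mm). It looks square. The top camera put the right end at -155 to -158 mm. I took that as measurement error, because that camera read that end about 3 mm differently from the side camera before the board was at the stop too.
- **Clamp:** the handle snapped over, and pressing it again met a hard stop at 12.7 N. Its grip is level, with its top at about 100 mm (98 mm expected), and the pad is down on the board. I could not measure the pad force itself.
- **Other things:** the pulley, punch, bolt and wooden block showed in the same places to within a few pixels. The arm was well clear of everything at the end.
- **Disagreement:** in the pictures the closed fingertips sat about 20 mm short of the stated TCP, so I set the push heights from the pictures.

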